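Ready the lab balance with its key pads

TASK

Get the balance ready for weighing, using only light touches of the fingertips: first press the green key well down so that it stays down, then press the balance's steel pan gently down and let it spring back up, and last press the blue key well down so that it stays down. Do not press the red key, never press hard (20 N is too much), and do not lift, push away or knock over the key pads, the mortar, the beaker or the brass weight.

Things in the scene. Friction and masses are not known exactly. Their poses are not given: they have to be found in the camera images.
- balance: white top-pan balance, fixed to the bench: 250 mm long (its x), 190 mm wide (its y), body top 60 mm above the bench; origin at the centre of its underside. The display is at its -x end, towards the robot; the round pan is centred 40 mm from the origin along its +x
- pan_top (a point): centre of the top face of the balance's round steel pan, 120 mm across; 85 mm above the bench when up; moves with the pan
- pan (a joint): how far the sprung pan is pushed down in m: 0 = up, 0.010 = bottom stop; 0.004 is plenty. It takes about 1.5 N to start moving, then 1 N more per mm; it springs back up when released
- green_pad: white square key pad, 66 x 66 mm and 28 mm high, about 0.3 kg, standing loose on rubber on the bench; origin at the centre of its underside, z up. The round green key stands in the middle of its top
- green_key_top (a point): centre of the top face of the green key, a round flat cap 36 mm across; 42 mm above the bench when up, 36 mm when fully down and let go; moves with the key
- green_key (a joint): travel of the green key in m: 0 = up (as it starts), 0.006 = fully down. It takes about 2.5 N to move it all the way; it stays down where it is left. Its cap is soft: it gives another 1 mm per 2 N under the finger (up to 7 mm) and recovers
- blue_pad: white square key pad, 66 x 66 mm and 28 mm high, about 0.3 kg, standing loose on rubber on the bench; origin at the centre of its underside, z up. The round blue key stands in the middle of its top
- blue_key_top (a point): centre of the top face of the blue key, a round flat cap 36 mm across; 42 mm above the bench when up, 36 mm when fully down and let go; moves with the key
- blue_key (a joint): travel of the blue key in m: 0 = up (as it starts), 0.006 = fully down. It takes about 2.5 N to move it all the way; it stays down where it is left. Its cap is soft: it gives another 1 mm per 2 N under the finger (up to 7 mm) and recovers
- red_pad: white square key pad, 66 x 66 mm and 28 mm high, about 0.3 kg, standing loose on rubber on the bench; origin at the centre of its underside, z up. The round red key stands in the middle of its top
- red_key_top (a point): centre of the top face of the red key, a round flat cap 36 mm across; 42 mm above the bench when up, 36 mm when fully down and let go; moves with the key
- red_key (a joint): travel of the red key in m: 0 = up (as it starts), 0.006 = fully down. It takes about 2.5 N to move it all the way; it stays down where it is left. Its cap is soft: it gives another 1 mm per 2 N under the finger (up to 7 mm) and recovers
- mortar: white ceramic mortar bowl, 100 mm across, 60 mm high, loose bystander; origin at the centre of its underside
- beaker: small clear glass beaker, 50 mm across, 65 mm high, loose bystander; origin at the centre of its underside
- weight: brass 200 g calibration weight with a knob, 32 mm across, 55 mm high, loose bystander; origin at the centre of its underside
Mind the look-alikes: they are no part of the job. Leave any orange look-alike of the blue_pad alone.

How it is judged:
By the outcome, as a careful person would: the job done as asked, in the order asked, and still so for the second after the job is handed in, with the robot touching nothing.
It also fails if it takes over 58 s, if anything falls off the work surface, if the arm or the gripper's body presses on something with over 40 N, if the wrist force passes 120 N, or if a joint passes its speed limit or range.

ROBOT

A 6-joint arm with a two-finger parallel gripper is mounted at the origin on the work surface. World frame = base frame: x ahead of the robot, y to its left, z up, the work surface at z = 0. Lengths are in mm, angles in degrees, forces in N, time in s.
With the tool pointing down it reaches from about 350 to 850 mm from the base axis. Payload 8.1 kg.
Tool frame: the origin (TCP) lies midway between the tips of the shut fingers; the grasp point (between the pads) lies 19 mm behind it; z points along the fingers, y is the line along which they close (so a half turn about z gives the same grasp; the last joint's range is limited). The gripper opens to 85 mm and grips with 20 to 120 N. Pads are 22 mm wide; open, the fingers measure 114 mm over their backs; the gripper's body (76 mm by 85 mm) begins 54 mm behind the grasp point. The pads swing forward as they close: fully open they stand 13 mm farther back than shut.
Start: joints at [68.904, 7.471, 85.268, -0, 87.261, -4.893], TCP at [167.405, 576.178, 206.592] pointing down, gripper open.
Joint ranges: [-169.43, 169.43], [-51.17, 129.36], [1.28, 143.12], [-76.62, 256.62], [0, 156.53], [-152.29, 152.29]. Speed limits (degrees/s): [136.94, 136.94, 159.86, 180, 180, 180].

INTERFACE

Orientations are given as [roll, pitch, yaw] about the fixed x, y, z axes, in that order (R = Rz(yaw) Ry(pitch) Rx(roll)).
In Python, from bench import r gives the robot as it stands.
- The arm moves only by the tool send_rows, never from a script. Its argument "increments" is a list of rows, each a list of 6 numbers: the shift along the tool's x, y, z in mm, then the turn, a rotation vector about the tool's x, y, z in rad. A call has 1 to 5 rows; each row shifts and turns the commanded pose from where the row before left it, along the tool's axes as they then stand; what a row does not reach is not made up. A row lasts 1/8 s, in which the tool goes at most 62.5 mm and 10.7 degrees, less where a joint would pass 70% of its speed; a pose out of reach is approached as far as the arm can. A call is refused whole if a number of a shift passes 62.5 or a number of a turn 0.188, either way. A call with a gripper value outside its range is refused whole. "grip" is the closure, from -1 (fully open) to 1 (shut), set as the call begins (left out, the last holds). The fingers move at their own pace and stop on an object; "grip_force" is the grip in N (left out, the last holds). Time passes only in rows, so rows that do not move let the fingers close. It gives the time, the measured TCP pose, the force, the opening and the grip force at its end, in the units of the state.
- r.sense(): the state, without advancing time (a new reading comes with each control period).
- r.snapshot(name): name is "scene" or "top" or "wrist"; returns a dict with "img" (400x640x3 uint8, blue, green, red), "z_map" (400x640 float32, mm along the optical axis (not along the pixel's ray), 0 where there is no reading), "fx", "fy", "cx", "cy" (pixels), "D" ([k1, k2, p1, p2, k3] as OpenCV has them; the pictures are not rectified), "view" (4x4, takes a point from world to camera coordinates). Camera axes: x right, y down, z forward; pixel columns grow to the right and rows downward; lengths in mm; the calibration is good to about 2 mm. A picture is of the moment at which its call begins.
- r.hand_in(): hands the job in; it is judged then, once.
The state is a dict: "time": time; "joint_pos": joint angles; "qd": joint speeds; "joint_efforts": joint torques, N m; "tool_pos": TCP position; "tcp_rot": TCP orientation; "ft_force": force on the tool from outside, world axes, zero at the start; "wrist_torque": the same for the moment, N m; "finger_gap": finger opening in mm; "grip_force": force on a finger pad.
Only numpy, scipy, OpenCV 4.12 (cv2) and the standard library are available. Lean on these libraries where they do the work, as an engineer would, in place of code of your own. Each camera call takes 0.05 s, during which the arm holds its last target. There are 200 camera calls.

## Working session

There is one attempt and no reset: what is moved stays moved. The work goes in short steps, Python scripts to look and compute and a tool call to move; the robot and the scene stay as the last step left them, time stands still between calls to the robot, and variables do not carry over. Pictures are saved under pics/ and viewed, at most 10 in all, crops included, and the job is handed in when it is done.

Besides the shell and the picture viewer there is one more tool, called in YAML: its name, and indented under it one key for each argument. send_rows: Moves the arm, as the interface text tells. Its arguments: {"type":"object","properties":{"increments":{"type":"array"},"grip":{"type":"number"},"grip_force":{"type":"number"}},"required":["increments"]}

```bash
mkdir -p pics; cat > h.py <<'E'
import numpy as np, cv2
from bench import r
def P(s,uv,h):
    K=np.array([[s["fx"],0,s["cx"]],[0,s["fy"],s["cy"]],[0,0,1]]);V=np.array(s["view"])
    n=cv2.undistortPoints(np.array([[uv]],float),K,np.array(s["D"],float)).ravel()
    R=V[:3,:3];c=-R.T@V[:3,3];d=R.T@np.array([n[0],n[1],1])
    return c+d*(h-c[2])/d[2]
def PD(s,uv):
    K=np.array([[s["fx"],0,s["cx"]],[0,s["fy"],s["cy"]],[0,0,1]]);V=np.array(s["view"])
    n=cv2.undistortPoints(np.array([[uv]],float),K,np.array(s["D"],float)).ravel()
    z=float(np.median(s["z_map"][int(uv[1])-2:int(uv[1])+3,int(uv[0])-2:int(uv[0])+3]))
    return V[:3,:3].T@(np.array([n[0]*z,n[1]*z,z])-V[:3,3])
def blobs(s,mn=60):
    hsv=cv2.cvtColor(s["img"],cv2.COLOR_BGR2HSV);out=[]
    for nm,lo,hi in [("red",172,180),("red0",0,5),("orange",6,22),("yellow",23,36),("green",37,88),("blue",89,130)]:
        m=cv2.inRange(hsv,(lo,90,50),(hi,255,255))
        n,_,st,ce=cv2.connectedComponentsWithStats(m)
        for i in range(1,n):
            if st[i,4]>=mn: out.append((nm,ce[i].round(1),st[i].tolist()))
    return out
E
python3 - <<'E'
from h import *
for n in("top","scene"):
    s=r.snapshot(n);cv2.imwrite(f"pics/{n}0.png",s["img"])
    for b in blobs(s): print(n,b[0],b[1],b[2],P(s,b[1],42).round(1),PD(s,b[1]).round(1))
print(r.sense())
E
```

```text
top red0 [408.8 192.6] [401, 185, 16, 16, 200] [ 549.7 -259.3   42. ] [ 549.7 -259.3   41.8]
top orange [311.7 107.8] [293, 88, 38, 39, 619] [749.3 -32.4  42. ] [749.4 -32.4  41.6]
top orange [ 17.3 217.7] [0, 207, 35, 23, 648] [488.8 668.3  42. ] [488.7 647.3  76.4]
top orange [444.9 267.7] [428, 250, 36, 37, 636] [ 375.5 -342.2   42. ] [ 375.4 -342.5   41. ]
top orange [552.  294.8] [515, 256, 74, 78, 3810] [ 312.2 -592.3   42. ] [ 306.5 -609.4    3.3]
top orange [ 20.4 272.3] [0, 261, 39, 26, 687] [359.5 657.5  42. ] [363.8 633.1  82.6]
top orange [270.6 271.5] [263, 265, 16, 16, 134] [365.9  62.1  42. ] [367.   60.9  53.1]
top yellow [270.  274.8] [266, 271, 10, 8, 60] [358.3  63.4  42. ] [359.6  62.2  54.1]
top green [336.8 158.5] [329, 151, 16, 16, 201] [629.4 -91.5  42. ] [629.5 -91.5  41.1]
top green [204.8 219.9] [186, 213, 39, 15, 466] [485.2 216.9  42. ] [485.3 211.7  64.3]
top blue [ 35.3 101.1] [10, 88, 52, 27, 828] [769.  632.8  42. ] [759.5 609.2  82.5]
top blue [311.5 105.7] [304, 98, 16, 17, 214] [754.3 -31.9  42. ] [754.4 -31.9  41.8]
top blue [329.9 231.5] [322, 22
[... 1627 characters left out ...]
 -28.7  41.3]
{'time': 0.1, 'joint_pos': array([ 6.89035998e+01,  7.50994000e+00,  8.53241252e+01,  1.64076130e-03,
        8.72621910e+01, -4.89289073e+00]), 'qd': array([-0.05397549, -0.15055731, -0.11300681,  0.04301452,  0.04210013,
       -0.05309561]), 'joint_efforts': array([ 5.77993342e-04, -5.70953321e+01, -5.01940084e+01, -2.76385072e-04,
        8.20785906e-03,  1.73907762e-05]), 'tool_pos': array([167.19926663, 575.66569694, 205.64773739]), 'tcp_rot': array([-1.79904234e+02, -9.84278732e-03,  1.63796403e+02]), 'ft_force': array([0.02678834, 0.65494908, 0.17286499]), 'wrist_torque': array([ 0.04054892, -0.07840742,  0.03694211]), 'grip_force': 0.0, 'finger_gap': 85.39925517737142}
```

View pics/top0.png

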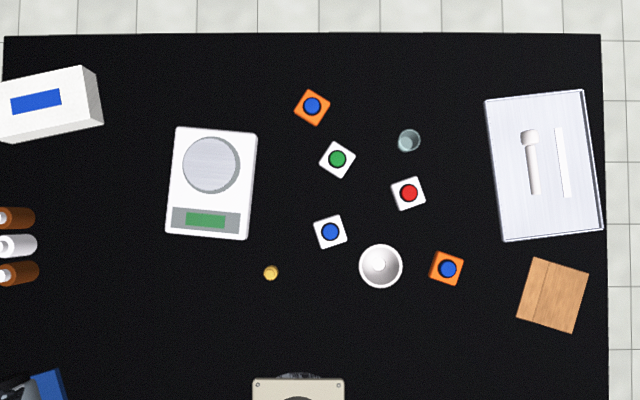

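View pics/scene0.png

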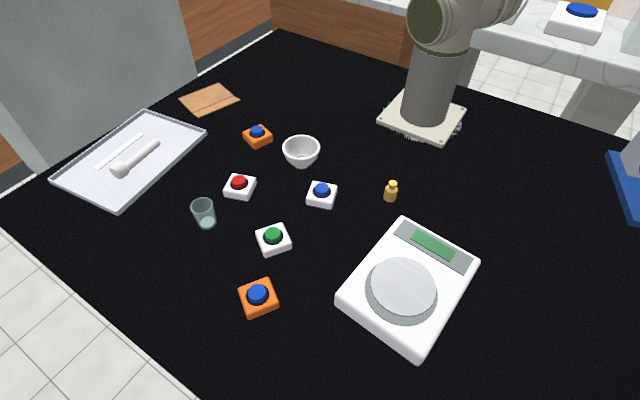

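The blue-capped pads in top0 are at (312,106) on orange, (447,268) on orange and (330,231) on white. The last one, on the white pad, fits `blue_pad`. The white pads at (337,158) and (409,193) carry the green and red keys. Next I'll confirm this in a crop and measure the pan.

```bash
python3 - <<'E'
from h import *
s=r.snapshot("top")
c=s["img"][80:300,160:480];cv2.imwrite("pics/crop1.png",cv2.resize(c,None,fx=2.5,fy=2.5,interpolation=cv2.INTER_CUBIC))
# pan: pixels with depth-derived height in 78..92
V=np.array(s["view"]);z=s["z_map"];K=np.array([[s["fx"],0,s["cx"]],[0,s["fy"],s["cy"]],[0,0,1]])
v,u=np.mgrid[100:250,150:270]
n=cv2.undistortPoints(np.stack([u.ravel(),v.ravel()],1).astype(float)[:,None],K,np.array(s["D"],float))[:,0]
d=z[100:250,150:270].ravel()
W=(np.c_[n*d[:,None],d]-V[:3,3])@V[:3,:3]
m=((W[:,2]>78)&(W[:,2]<92)).reshape(u.shape).astype(np.uint8)
cs,_=cv2.findContours(m,0,2);c=max(cs,key=cv2.contourArea);(x,y),rad=cv2.minEnclosingCircle(c)
uv=(x+150,y+100);print("pan",uv,rad,P(s,uv,85),PD(s,uv),"edge dx",P(s,(uv[0]+rad,uv[1]),85)-P(s,uv,85))
sel=m.ravel()>0;print("mean",W[sel].mean(0))
m2=((W[:,2]>52)&(W[:,2]<92)).reshape(u.shape).astype(np.uint8)
cs,_=cv2.findContours(m2,0,2);c=max(cs,key=cv2.contourArea);print("balance",cv2.minAreaRect(c), )
bx=cv2.boxPoints(cv2.minAreaRect(c))+[150,100];B=np.array([P(s,p,60) for p in bx]);print(B.round(1),B.mean(0))
print("cam",-V[:3,:3].T@V[:3,3])
E
```

```text
pan (208.9056053161621, 164.24188995361328) 26.413305282592773 [611.23145897 199.07842391  85.        ] [611.34561595 199.31969394  83.93280205] edge dx [-2.14535553e-02 -6.00980910e+01  0.00000000e+00]
mean [611.47387921 199.24873621  84.53150184]
balance ((60.07003402709961, 82.6021728515625), (81.84742736816406, 107.64308166503906), 6.170175075531006)
[[457.7 308.2  60. ]
 [706.5 285.2  60. ]
 [685.4  94.8  60. ]
 [438.3 119.5  60. ]] [571.97120385 201.89771745  60.        ]
cam [ 487.94654707  -61.48342496 1237.53053288]
```

View pics/crop1.png

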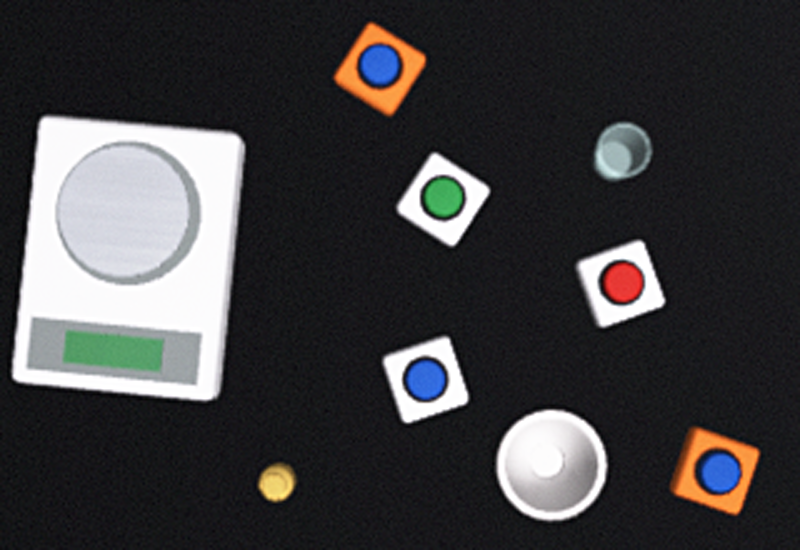

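The crop agrees: the green key's white pad is at crop (443,198) and the blue key's white pad is at (426,380). The two orange-pad blues and the red key stay untouched. The pan radius measures 60 mm and its height 84 mm, as it should. I'll move towards green at a safe height while shutting the fingers.

send_rows:
  increments:
    - [-45,-36.5,0,0,0,0]
    - [-45,-36.5,0,0,0,0]
    - [-45,-36.5,0,0,0,0]
    - [-45,-36.5,0,0,0,0]
    - [-45,-36.5,0,0,0,0]
  grip: 1
  grip_force: 20

```text
time: 0.78
tool_pos: [333.2, 336.5, 206.4]
tcp_rot: [180.0, 0.0, 163.8]
ft_force: [1.4, 0.3, 0.0]
finger_gap: -0.1
grip_force: 0.0
```

send_rows:
  increments:
    - [-45,-36.5,0,0,0,0]
    - [-45,-36.5,0,0,0,0]
    - [-45,-36.5,0,0,0,0]
    - [-45,-36.5,0,0,0,0]
    - [-45,-36.5,0,0,0,0]

```text
time: 1.4
tool_pos: [498.4, 98.4, 206.5]
tcp_rot: [180.0, 0.0, 163.8]
ft_force: [0.2, 1.2, -0.2]
finger_gap: 0.0
grip_force: 0.0
```

send_rows:
  increments:
    - [-45,-36.5,0,0,0,0]
    - [-45,-36.5,0,0,0,0]
    - [-45,-36.5,0,0,0,0]
    - [0,0,0,0,0,0]
    - [0,0,0,0,0,0]

```text
time: 2.02
tool_pos: [596.4, -42.7, 205.9]
tcp_rot: [180.0, -0.1, 163.8]
ft_force: [-0.3, 1.3, -0.2]
finger_gap: -0.1
grip_force: 0.0
```

```bash
cat >> h.py <<'E'
from scipy.spatial.transform import Rotation
def go(x,y,z):
    s=r.sense();R=Rotation.from_euler("xyz",s["tcp_rot"],degrees=True).as_matrix()
    print(s["time"],s["tool_pos"].round(1),s["tcp_rot"].round(2),"F",s["ft_force"].round(2),"gap",round(s["finger_gap"],1),"delta",(R.T@(np.array([x,y,z])-s["tool_pos"])).round(1))
E
python3 - <<'E'
from h import *
go(629.5,-91.5,70)
E
```

```text
2.025 [596.4 -42.7 205.9] [ 1.7999e+02 -8.0000e-02  1.6375e+02] F [-0.27  1.35 -0.19] gap -0.1 delta [-45.7 -37.6 135.9]
```

send_rows:
  increments:
    - [-22,-18,25,0,0,0]
    - [-22,-18,40,0,0,0]
    - [-1.7,-1.6,50,0,0,0]
    - [0,0,20,0,0,0]
    - [0,0,0,0,0,0]

```text
time: 2.65
tool_pos: [628.7, -90.1, 70.4]
tcp_rot: [-180.0, -0.2, 163.9]
ft_force: [0.3, 0.6, 0.6]
finger_gap: -0.1
grip_force: 0.0
```

```bash
python3 - <<'E'
from h import *
go(629.5,-91.5,45)
s=r.snapshot("wrist");cv2.imwrite("pics/w1.png",s["img"])
for b in blobs(s): print(b[0],b[1],b[2],P(s,b[1],42).round(1),PD(s,b[1]).round(1))
E
```

```text
2.65 [628.7 -90.1  70.4] [-180.     -0.19  163.87] F [0.28 0.56 0.6 ] gap -0.1 delta [-1.3 -1.1 25.4]
red0 [ 28.1 177.5] [0, 148, 61, 59, 2906] [ 550.6 -252.2   42. ] [ 550.6 -252.5   41.7]
orange [454.2 311.9] [404, 287, 91, 56, 2258] [715.6 -20.6  42. ] [729.8 -16.3  24.7]
green [317.  225.6] [290, 201, 55, 48, 2090] [629.4 -92.   42. ] [629.4 -92.   41.8]
blue [428.5 360.7] [417, 350, 24, 23, 218] [751.4 -44.8  42. ] [751.5 -44.7  41.9]
```

View pics/w1.png

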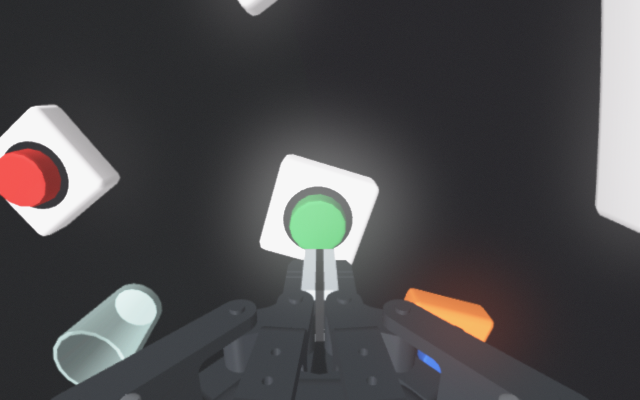

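The wrist view shows the shut fingertips right over the green key (317,226). Its position reads (629.4,-92.0), matching the top view, so I'll descend in small steps.

send_rows:
  increments:
    - [-1.2,-1.1,12,0,0,0]
    - [0,0,12,0,0,0]
    - [0,0,0,0,0,0]

```text
time: 3.08
tool_pos: [630.1, -92.7, 46.3]
tcp_rot: [-180.0, -0.1, 163.8]
ft_force: [-0.1, -0.3, 0.4]
finger_gap: -0.0
grip_force: 0.0
```

send_rows:
  increments:
    - [0,0,2,0,0,0]
    - [0,0,2,0,0,0]
    - [0,0,2,0,0,0]
    - [0,0,0,0,0,0]

```text
time: 3.58
tool_pos: [630.9, -92.9, 41.4]
tcp_rot: [-180.0, -0.0, 163.8]
ft_force: [-0.4, 0.4, 0.2]
finger_gap: 0.1
grip_force: 0.0
```

send_rows:
  increments:
    - [0,0,1.5,0,0,0]
    - [0,0,1.5,0,0,0]
    - [0,0,0,0,0,0]
    - [0,0,0,0,0,0]

```text
time: 4.08
tool_pos: [631.0, -93.0, 38.6]
tcp_rot: [-180.0, -0.0, 163.8]
ft_force: [-0.1, -0.0, 0.9]
finger_gap: -0.3
grip_force: 0.0
```

send_rows:
  increments:
    - [0,0,1.5,0,0,0]
    - [0,0,1.5,0,0,0]
    - [0,0,0,0,0,0]
    - [0,0,0,0,0,0]

```text
time: 4.58
tool_pos: [631.0, -93.0, 35.6]
tcp_rot: [-180.0, -0.0, 163.8]
ft_force: [-0.2, -0.4, 0.6]
finger_gap: -0.4
grip_force: 0.0
```

send_rows:
  increments:
    - [0,0,1,0,0,0]
    - [0,0,1,0,0,0]
    - [0,0,0,0,0,0]
    - [0,0,0,0,0,0]

```text
time: 5.08
tool_pos: [631.0, -93.0, 33.6]
tcp_rot: [-180.0, -0.0, 163.8]
ft_force: [0.4, 0.4, -0.8]
finger_gap: -0.1
grip_force: 0.0
```

send_rows:
  increments:
    - [0,0,1,0,0,0]
    - [0,0,0.5,0,0,0]
    - [0,0,0,0,0,0]
    - [0,0,0,0,0,0]

```text
time: 5.58
tool_pos: [631.0, -93.0, 32.1]
tcp_rot: [-180.0, -0.0, 163.8]
ft_force: [0.0, 0.4, 0.2]
finger_gap: 0.5
grip_force: 0.0
```

```bash
python3 - <<'E'
from h import *
go(629.5,-91.5,45)
s=r.snapshot("wrist");a=s["img"][130:330,200:440]
t=r.snapshot("scene");b=t["img"][180:280,200:320]
cv2.imwrite("pics/w2.png",np.hstack([cv2.resize(a,(400,333)),cv2.resize(b,(400,333))]))
for b in blobs(s): print(b[0],b[1],b[2],PD(s,b[1]).round(1))
go(629.5,-91.5,45)
E
```

```text
5.575 [631.  -93.   32.1] [-180.    -0.   163.8] F [0.   0.43 0.18] gap 0.5 delta [  1.8   1.  -12.9]
red0 [  5.3 192.9] [0, 166, 14, 51, 510] [ 557.1 -244.    33.4]
orange [491.1 337.8] [438, 316, 89, 48, 1244] [735.3  -6.2  16.4]
orange [426.7 359.5] [415, 348, 26, 23, 245] [730.2 -51.5  26.2]
green [320.9 239.1] [287, 218, 68, 45, 1916] [624.8 -90.6  41.5]
5.675 [631.  -93.   32.1] [180.    0.  163.8] F [ 1.19  0.21 -0.3 ] gap -0.1 delta [  1.9   1.  -12.9]
```

View pics/w2.png

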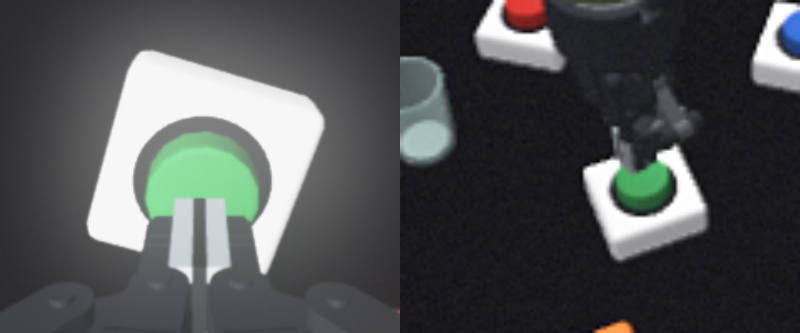

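The picture shows the fingertips over the green cap (tip near wrist pixel (311,250)), but the cap still reads about 41 mm high with no force. I'll check the tip's true height by depth.

```bash
python3 - <<'E'
from h import *
s=r.snapshot("wrist")
for x in (311,331):
  for y in (235,245,250,254,258,264,272,282): print((x,y),PD(s,(x,y)).round(1),end=" ")
  print()
for p in [(305,232),(320,225),(336,232),(270,190),(360,195),(290,165)]: print(p,PD(s,p).round(1))
t=r.snapshot("scene")
for b in blobs(t):
  if b[0]=="green": print(b,PD(t,b[1]).round(1))
for p in [(272,230),(272,234),(268,232)]: print(p,PD(t,p).round(1))
E
```

```text
(311, 235) [621.2 -94.7  41.8] (311, 245) [626.5 -96.2  41.7] (311, 250) [619.6 -93.7  62.5] (311, 254) [620.  -93.7  65.6] (311, 258) [619.9 -93.6  69.6] (311, 264) [620.  -93.5  74.8] (311, 272) [619.9 -93.3  81.4] (311, 282) [619.9 -93.1  88.8] 
(331, 235) [624.1 -85.1  41.6] (331, 245) [629.4 -86.6  41.6] (331, 250) [622.3 -85.3  62.1] (331, 254) [622.5 -85.5  65.4] (331, 258) [622.4 -85.6  69.3] (331, 264) [622.3 -85.7  74.7] (331, 272) [622.1 -85.9  81.5] (331, 282) [621.9 -86.1  88.9] 
(305, 232) [618.9 -97.1  41.5]
(320, 225) [617.5 -88.9  41.4]
(336, 232) [623.2 -82.3  41.6]
(270, 190) [ 6.031e+02 -1.161e+02 -1.000e-01]
(360, 195) [612.8 -65.6  26.8]
(290, 165) [588.4 -97.   19.6]
('green', array([272.6, 235.6]), [264, 228, 17, 15, 187]) [637.1 -86.2  40.9]
('green', array([433.1, 245.1]), [411, 230, 45, 32, 526]) [486.9 213.2  63.5]
(272, 230) [638.6 -84.   64.6]
(272, 234) [634.8 -89.6  41.4]
(268, 232) [636.8 -98.6  44.2]
```

By depth, the finger front face ends at about z = 62, while the reported TCP is at 32. So the tip seems to be some 20 mm above the cap, which fits the zero force. I'll go on down in small steps and watch force and depth.

send_rows:
  increments:
    - [1.8,1,2,0,0,0]
    - [0,0,2,0,0,0]
    - [0,0,2,0,0,0]
    - [0,0,0,0,0,0]

```text
time: 6.28
tool_pos: [629.3, -91.5, 25.7]
tcp_rot: [-180.0, -0.0, 163.8]
ft_force: [-0.8, -0.5, 1.5]
finger_gap: -0.0
grip_force: 0.0
```

```bash
cat >> h.py <<'E'
def tip():
    go(629.5,-91.5,20);s=r.snapshot("wrist")
    for x in (311,331):
        col=[(y,PD(s,(x,y))) for y in range(225,290,3)]
        print(x,[(y,p.round(0).astype(int).tolist()) for y,p in col][:12])
    for b in blobs(s): print(b[0],b[1],b[2],PD(s,b[1]).round(1))
E
python3 -c "from h import *; tip()"
```

```text
6.275 [629.3 -91.5  25.7] [-1.8000e+02 -3.0000e-02  1.6379e+02] F [-0.84 -0.46  1.54] gap -0.0 delta [-0.2  0.   5.7]
311 [(225, [613, -91, 39]), (228, [614, -91, 41]), (231, [615, -92, 41]), (234, [617, -92, 41]), (237, [618, -93, 42]), (240, [619, -93, 42]), (243, [621, -93, 42]), (246, [623, -94, 42]), (249, [618, -92, 55]), (252, [618, -92, 57]), (255, [618, -92, 60]), (258, [618, -92, 63])]
331 [(225, [617, -82, 37]), (228, [617, -82, 40]), (231, [618, -83, 41]), (234, [619, -83, 42]), (237, [621, -83, 42]), (240, [622, -84, 42]), (243, [624, -84, 41]), (246, [625, -85, 41]), (249, [621, -84, 54]), (252, [620, -84, 58]), (255, [621, -84, 60]), (258, [620, -84, 64])]
red0 [  1.2 202.3] [0, 190, 4, 25, 73] [nan nan nan]
orange [500.8 345.8] [464, 330, 65, 37, 634] [ 7.391e+02 -3.000e-01  1.300e+01]
orange [427.3 360.1] [415, 348, 27, 26, 255] [725.  -50.1  23.8]
green [318.4 244.7] [284, 230, 70, 37, 1357] [622.7 -90.2  41.9]
  return _methods._mean(a, axis=axis, dtype=dtype,
  ret = ret.dtype.type(ret / rcount)
```

The cap is still up at 42 mm and the tip is at about tool z + 29. I expect contact near tool z = 13.

send_rows:
  increments:
    - [0,0,3,0,0,0]
    - [0,0,3,0,0,0]
    - [0,0,3,0,0,0]
    - [0,0,0,0,0,0]

```text
time: 6.82
tool_pos: [629.5, -91.5, 16.9]
tcp_rot: [-180.0, -0.0, 163.8]
ft_force: [-0.6, 0.3, 0.4]
finger_gap: -0.1
grip_force: 0.5
```

send_rows:
  increments:
    - [0,0,1,0,0,0]
    - [0,0,1,0,0,0]
    - [0,0,0,0,0,0]
    - [0,0,0,0,0,0]

```text
time: 7.32
tool_pos: [629.6, -91.6, 15.2]
tcp_rot: [-180.0, 0.0, 163.8]
ft_force: [-1.3, 0.1, 1.9]
finger_gap: 0.1
grip_force: 1.0
```

send_rows:
  increments:
    - [0,0,1,0,0,0]
    - [0,0,1,0,0,0]
    - [0,0,0,0,0,0]
    - [0,0,0,0,0,0]

```text
time: 7.82
tool_pos: [629.6, -91.5, 13.1]
tcp_rot: [-180.0, 0.0, 163.8]
ft_force: [-0.6, -0.4, 2.2]
finger_gap: 0.2
grip_force: 0.9
```

```bash
python3 -W ignore -c "from h import *; tip()"
```

```text
7.825 [629.6 -91.5  13.1] [-180.     0.   163.8] F [-0.56 -0.38  2.18] gap 0.2 delta [ 0.1 -0.  -6.9]
311 [(225, [613, -91, 28]), (228, [613, -91, 31]), (231, [613, -91, 34]), (234, [614, -91, 36]), (237, [615, -91, 37]), (240, [616, -92, 37]), (243, [618, -92, 37]), (246, [619, -93, 37]), (249, [618, -92, 42]), (252, [618, -92, 45]), (255, [619, -92, 48]), (258, [618, -92, 51])]
331 [(225, [615, -82, 28]), (228, [616, -82, 29]), (231, [616, -82, 33]), (234, [617, -82, 36]), (237, [618, -83, 37]), (240, [619, -83, 37]), (243, [620, -83, 38]), (246, [622, -84, 37]), (249, [621, -84, 42]), (252, [621, -84, 45]), (255, [621, -84, 48]), (258, [621, -84, 51])]
orange [516.2 356.6] [498, 349, 34, 18, 184] [742.2   5.    9.1]
orange [430.9 362.7] [421, 354, 21, 20, 180] [723.1 -49.   15.9]
green [337.  250.4] [309, 239, 46, 35, 422] [624.6 -81.8  37.2]
green [291.6 256.1] [283, 245, 20, 30, 269] [ 621.4 -102.7   37.3]
```

Contact: the cap is down to about 37 mm at 2.2 N. I'll continue to the stop plus a few newtons.

send_rows:
  increments:
    - [0,0,1,0,0,0]
    - [0,0,1,0,0,0]
    - [0,0,0,0,0,0]
    - [0,0,0,0,0,0]

```text
time: 8.38
tool_pos: [629.6, -91.5, 11.1]
tcp_rot: [-180.0, 0.0, 163.8]
ft_force: [-0.8, 0.8, 2.0]
finger_gap: 0.1
grip_force: 0.9
```

send_rows:
  increments:
    - [0,0,1,0,0,0]
    - [0,0,0.5,0,0,0]
    - [0,0,0,0,0,0]
    - [0,0,0,0,0,0]

```text
time: 8.88
tool_pos: [629.6, -91.5, 9.7]
tcp_rot: [-180.0, 0.0, 163.8]
ft_force: [-1.4, -0.0, 3.0]
finger_gap: -0.0
grip_force: 1.6
```

```bash
python3 -W ignore -c "from h import *; tip()"
```

```text
8.875 [629.6 -91.5   9.7] [-1.800e+02  1.000e-02  1.638e+02] F [-1.38 -0.04  3.04] gap -0.0 delta [  0.1  -0.  -10.3]
311 [(225, [611, -90, 28]), (228, [613, -91, 29]), (231, [613, -91, 31]), (234, [614, -91, 33]), (237, [615, -91, 33]), (240, [616, -92, 34]), (243, [618, -92, 34]), (246, [619, -93, 34]), (249, [618, -92, 39]), (252, [619, -92, 41]), (255, [618, -92, 44]), (258, [619, -92, 47])]
331 [(225, [614, -82, 28]), (228, [615, -82, 28]), (231, [616, -82, 30]), (234, [617, -82, 32]), (237, [618, -83, 33]), (240, [619, -83, 34]), (243, [620, -83, 34]), (246, [622, -84, 34]), (249, [621, -84, 38]), (252, [621, -84, 41]), (255, [621, -84, 45]), (258, [621, -84, 47])]
orange [431.9 363.2] [424, 355, 17, 18, 151] [722.2 -48.7  14. ]
orange [520.1 359.5] [507, 354, 25, 13, 107] [743.1   6.4   7.8]
green [344.5 254.8] [332, 243, 23, 31, 238] [627.6 -79.1  34. ]
green [290.3 258.1] [283, 247, 20, 28, 203] [ 622.1 -103.5   34.2]
```

send_rows:
  increments:
    - [0,0,1,0,0,0]
    - [0,0,0.5,0,0,0]
    - [0,0,0,0,0,0]
    - [0,0,0,0,0,0]

```text
time: 9.43
tool_pos: [629.6, -91.5, 8.4]
tcp_rot: [180.0, 0.0, 163.8]
ft_force: [-2.4, -0.1, 6.4]
finger_gap: -0.1
grip_force: 2.9
```

send_rows:
  increments:
    - [0,0,-4,0,0,0]
    - [0,0,-10,0,0,0]
    - [0,0,-20,0,0,0]
    - [0,0,-10,0,0,0]
    - [0,0,0,0,0,0]

```text
time: 10.05
tool_pos: [630.9, -91.8, 54.1]
tcp_rot: [180.0, 0.2, 163.8]
ft_force: [-0.0, 0.4, -0.5]
finger_gap: -0.1
grip_force: 0.0
```

```bash
python3 -W ignore -c "
from h import *; tip(); go(629.5,-91.5,120)
t=r.snapshot('top')
for b in blobs(t):
  if b[0] in('green','blue','red0'): print(b[0],b[1],PD(t,b[1]).round(1))
"
```

```text
10.05 [630.9 -91.8  54.1] [179.99   0.19 163.8 ] F [-0.04  0.43 -0.46] gap -0.1 delta [ 1.5 -0.1 34.1]
311 [(225, [627, -96, 35]), (228, [628, -96, 36]), (231, [630, -97, 36]), (234, [632, -97, 36]), (237, [634, -98, 36]), (240, [636, -99, 35]), (243, [638, -99, 36]), (246, [639, -100, 36]), (249, [620, -93, 83]), (252, [620, -92, 86]), (255, [620, -92, 89]), (258, [620, -92, 92])]
331 [(225, [630, -85, 36]), (228, [632, -85, 35]), (231, [634, -86, 36]), (234, [635, -86, 36]), (237, [637, -87, 35]), (240, [639, -87, 36]), (243, [641, -88, 36]), (246, [643, -88, 36]), (249, [622, -84, 82]), (252, [622, -84, 86]), (255, [622, -84, 89]), (258, [622, -84, 92])]
red0 [ 17.7 180.5] [0, 148, 42, 63, 2139] [ 552.8 -245.7   41.6]
orange [466.5 320. ] [413, 295, 95, 56, 2128] [730.  -14.4  22.9]
orange [417.6 352.9] [415, 348, 7, 11, 61] [743.  -53.1  28. ]
green [318.7 227.2] [290, 204, 58, 47, 2155] [629.2 -91.9  35.7]
blue [432.7 363.9] [426, 356, 15, 17, 134] [747.1 -45.6  36.6]
10.1 [630.1 -91.7  53. ] [1.800e+02 9.000e-02 1.638e+02] F [-0.69 -0.31 -0.1 ] gap -0.2 delta [  0.6  -0.  -67. ]
red0 [408.7 192.5] [ 550.1 -259.4   40. ]
green [204.8 219.9] [485.3 211.7  64.4]
blue [ 35.3 101.1] [759.6 609.6  81.9]
blue [330.2 229.5] [463.6 -76.2  41.2]
blue [447.4 268.5] [ 373.5 -348.3   41.1]
blue [ 50.1 384.9] [ 90.6 590.3  25. ]
```

Green reads 35.7 mm with the finger off it, so it is fully down. Next is the pan, where I expect contact near tool z = 60.

send_rows:
  increments:
    - [0,0,-30,0,0,0]
    - [5,13,-20,0,0,0]
    - [18,50,0,0,0,0]
    - [19,52,0,0,0,0]
    - [19,52,0,0,0,0]

```text
time: 10.78
tool_pos: [617.0, 88.3, 102.2]
tcp_rot: [180.0, 0.0, 163.8]
ft_force: [0.5, -0.4, -1.0]
finger_gap: 0.1
grip_force: 0.0
```

send_rows:
  increments:
    - [19,52,0,0,0,0]
    - [14,41,0,0,0,0]
    - [5,13,0,0,0,0]
    - [0,0,0,0,0,0]
    - [0,0,0,0,0,0]

```text
time: 11.4
tool_pos: [610.7, 197.0, 102.0]
tcp_rot: [-180.0, -0.0, 163.7]
ft_force: [-0.2, 0.1, -0.7]
finger_gap: -0.2
grip_force: 0.0
```

```bash
python3 -W ignore -c "
from h import *; go(611.2,199.2,70); tip()
"
```

```text
11.4 [610.7 197.  102. ] [-179.97   -0.    163.74] F [-0.23  0.12 -0.66] gap -0.2 delta [ 0.2  2.2 32. ]
11.4 [610.7 197.  102. ] [-179.97   -0.    163.74] F [-0.23  0.12 -0.66] gap -0.2 delta [ -98.8 -271.7   82.1]
311 [(225, [606, 193, 85]), (228, [608, 193, 85]), (231, [609, 192, 85]), (234, [611, 192, 85]), (237, [613, 191, 84]), (240, [615, 190, 85]), (243, [617, 190, 85]), (246, [619, 189, 85]), (249, [600, 196, 130]), (252, [600, 196, 133]), (255, [600, 196, 137]), (258, [600, 196, 140])]
331 [(225, [609, 204, 85]), (228, [611, 204, 85]), (231, [613, 203, 85]), (234, [615, 203, 85]), (237, [616, 202, 85]), (240, [618, 202, 85]), (243, [620, 201, 84]), (246, [622, 201, 85]), (249, [602, 205, 131]), (252, [602, 205, 134]), (255, [602, 205, 136]), (258, [602, 204, 139])]
orange [115.3 360.2] [104, 354, 24, 16, 151] [714.3 -37.4  11.6]
green [ 11.  313.2] [0, 293, 27, 39, 819] [630.5 -80.7  35.4]
```

send_rows:
  increments:
    - [0,2,12,0,0,0]
    - [0,0,15,0,0,0]
    - [0,0,8,0,0,0]
    - [0,0,2,0,0,0]
    - [0,0,0,0,0,0]

```text
time: 12.08
tool_pos: [611.2, 200.2, 65.0]
tcp_rot: [-180.0, -0.0, 163.8]
ft_force: [-0.4, 0.0, 0.7]
finger_gap: 0.0
grip_force: 0.0
```

send_rows:
  increments:
    - [0,0,1.5,0,0,0]
    - [0,0,1.5,0,0,0]
    - [0,0,0,0,0,0]
    - [0,0,0,0,0,0]

```text
time: 12.58
tool_pos: [611.3, 200.2, 62.2]
tcp_rot: [180.0, 0.0, 163.8]
ft_force: [-1.0, 0.1, 0.8]
finger_gap: -0.1
grip_force: 0.0
```

send_rows:
  increments:
    - [0,0,1,0,0,0]
    - [0,0,1,0,0,0]
    - [0,0,0,0,0,0]
    - [0,0,0,0,0,0]

```text
time: 13.08
tool_pos: [611.3, 200.2, 60.3]
tcp_rot: [180.0, 0.0, 163.8]
ft_force: [-0.7, 0.3, 2.2]
finger_gap: -0.3
grip_force: 0.8
```

```bash
python3 -W ignore -c "
from h import *; tip()
"
```

```text
13.075 [611.3 200.2  60.3] [1.800e+02 1.000e-02 1.638e+02] F [-0.75  0.29  2.25] gap -0.3 delta [ -98.9 -275.1   40.3]
311 [(225, [591, 202, 84]), (228, [592, 202, 84]), (231, [594, 201, 85]), (234, [595, 201, 84]), (237, [596, 200, 85]), (240, [598, 200, 84]), (243, [599, 200, 84]), (246, [601, 199, 85]), (249, [600, 199, 89]), (252, [600, 199, 92]), (255, [600, 200, 95]), (258, [600, 200, 98])]
331 [(225, [593, 211, 85]), (228, [595, 210, 85]), (231, [596, 210, 85]), (234, [597, 209, 85]), (237, [599, 209, 85]), (240, [601, 209, 84]), (243, [602, 208, 85]), (246, [603, 208, 84]), (249, [603, 208, 89]), (252, [602, 208, 92]), (255, [603, 208, 95]), (258, [602, 208, 98])]
green [186.6   4.1] [163, 0, 44, 12, 216] [485.9 177.3  64.8]
```

Contact at about 2.2 N. Now to push about 5 mm further.

send_rows:
  increments:
    - [0,0,1,0,0,0]
    - [0,0,1,0,0,0]
    - [0,0,1,0,0,0]
    - [0,0,0,0,0,0]

```text
time: 13.62
tool_pos: [611.3, 200.2, 57.3]
tcp_rot: [180.0, 0.0, 163.8]
ft_force: [-2.8, -0.2, 4.9]
finger_gap: 0.2
grip_force: 2.3
```

send_rows:
  increments:
    - [0,0,1,0,0,0]
    - [0,0,1,0,0,0]
    - [0,0,0,0,0,0]
    - [0,0,0,0,0,0]

```text
time: 14.12
tool_pos: [611.3, 200.2, 55.5]
tcp_rot: [180.0, 0.0, 163.8]
ft_force: [-3.6, -1.3, 6.3]
finger_gap: -0.2
grip_force: 3.2
```

```bash
python3 -W ignore -c "
from h import *; tip()
"
```

```text
14.125 [611.3 200.2  55.5] [1.7999e+02 1.0000e-02 1.6380e+02] F [-3.59 -1.34  6.26] gap -0.2 delta [ -98.8 -275.1   35.5]
311 [(225, [591, 202, 80]), (228, [592, 202, 79]), (231, [594, 201, 80]), (234, [595, 201, 80]), (237, [596, 200, 80]), (240, [598, 200, 79]), (243, [599, 200, 80]), (246, [601, 199, 80]), (249, [600, 199, 84]), (252, [600, 199, 87]), (255, [600, 200, 90]), (258, [600, 200, 93])]
331 [(225, [593, 211, 80]), (228, [595, 210, 80]), (231, [596, 210, 80]), (234, [598, 209, 80]), (237, [599, 209, 80]), (240, [600, 209, 80]), (243, [602, 208, 80]), (246, [603, 208, 80]), (249, [603, 208, 84]), (252, [603, 208, 87]), (255, [603, 208, 90]), (258, [603, 208, 93])]
green [186.2   4.8] [159, 0, 62, 17, 343] [487.7 178.3  64.7]
```

The pan is pressed down 5 mm (it reads 80 mm) at 6.3 N. Next, release gently and check that it springs back.

send_rows:
  increments:
    - [0,0,-2,0,0,0]
    - [0,0,-4,0,0,0]
    - [0,0,-12,0,0,0]
    - [0,0,-24,0,0,0]
    - [0,0,0,0,0,0]

```text
time: 14.8
tool_pos: [613.1, 200.7, 99.9]
tcp_rot: [179.9, 0.2, 163.8]
ft_force: [0.7, 0.0, 0.2]
finger_gap: -0.1
grip_force: 0.0
```

```bash
python3 -W ignore -c "
from h import *; go(459,-75.5,100); tip()
t=r.snapshot('top')
for b in blobs(t):
  if b[0] in('green','blue','red0'): print(b[0],b[1],b[2],PD(t,b[1]).round(1))
"
```

```text
14.8 [613.1 200.7  99.9] [179.86   0.24 163.8 ] F [0.73 0.04 0.21] gap -0.1 delta [  70.9 -308.2   -1.1]
14.8 [613.1 200.7  99.9] [179.86   0.24 163.8 ] F [0.73 0.04 0.21] gap -0.1 delta [ -96.9 -276.2   79.7]
311 [(225, [608, 197, 85]), (228, [609, 197, 84]), (231, [611, 196, 84]), (234, [613, 196, 85]), (237, [615, 195, 85]), (240, [616, 194, 85]), (243, [618, 194, 85]), (246, [620, 193, 85]), (249, [602, 200, 128]), (252, [602, 200, 132]), (255, [602, 200, 135]), (258, [602, 200, 137])]
331 [(225, [611, 208, 85]), (228, [613, 208, 85]), (231, [614, 207, 85]), (234, [616, 207, 85]), (237, [618, 206, 85]), (240, [620, 206, 85]), (243, [622, 205, 85]), (246, [624, 205, 85]), (249, [604, 208, 128]), (252, [604, 208, 132]), (255, [604, 208, 135]), (258, [604, 208, 137])]
orange [109.6 362.1] [95, 354, 31, 21, 262] [715.3 -36.3  13.5]
green [  7.5 313.8] [0, 295, 19, 36, 533] [632.2 -77.3  35.5]
red0 [408.7 192.5] [401, 185, 16, 16, 199] [ 550.  -259.2   41.3]
green [336.9 158.6] [329, 151, 16, 16, 198] [629.9 -91.9  35.5]
green [218.7 221. ] [213, 215, 12, 13, 128] [482.8 179.6  64.5]
blue [ 35.3 101.1] [10, 88, 52, 27, 827] [759.6 609.4  82.2]
blue [311.5 105.7] [304, 98, 16, 17, 216] [754.4 -31.9  41.5]
blue [329.8 231.5] [322, 224, 17, 16, 211] [458.9 -75.2  41.3]
blue [447.2 268.5] [439, 261, 17, 17, 222] [ 373.5 -347.8   41.1]
blue [ 50.1 384.8] [30, 368, 38, 32, 793] [ 90.6 590.8  24.2]
```

The pan is back at 85 mm. On to the blue key of the white pad at (459,-75).

send_rows:
  increments:
    - [9,-40,0,0,0,0]
    - [13,-56,0,0,0,0]
    - [13,-56,0,0,0,0]
    - [13,-56,0,0,0,0]
    - [13,-56,0,0,0,0]

```text
time: 15.52
tool_pos: [477.1, -37.5, 95.8]
tcp_rot: [-180.0, -0.1, 163.8]
ft_force: [0.4, -1.2, -0.5]
finger_gap: 0.2
grip_force: 0.0
```

send_rows:
  increments:
    - [9,-40,0,0,0,0]
    - [0,-4,20,0,0,0]
    - [0,0,25,0,0,0]
    - [0,0,0,0,0,0]
    - [0,0,0,0,0,0]

```text
time: 16.15
tool_pos: [458.0, -75.9, 52.2]
tcp_rot: [-180.0, -0.0, 163.8]
ft_force: [0.3, 0.8, 0.2]
finger_gap: 0.0
grip_force: 0.0
```

```bash
python3 -W ignore -c "
from h import *; go(459,-75.3,20);s=r.snapshot('wrist')
cv2.imwrite('pics/w3.png',s['img'])
for b in blobs(s): print(b[0],b[1],b[2],PD(s,b[1]).round(1))
"
```

```text
16.15 [458.  -75.9  52.2] [-1.8000e+02 -3.0000e-02  1.6381e+02] F [0.31 0.77 0.2 ] gap 0.0 delta [-0.8  0.8 32.2]
orange [515.4  10.3] [479, 0, 84, 27, 1600] [372.6  52.5  29.9]
blue [320.5 228.6] [290, 201, 62, 59, 2671] [454.1 -74.3  41.8]
```

View pics/w3.png

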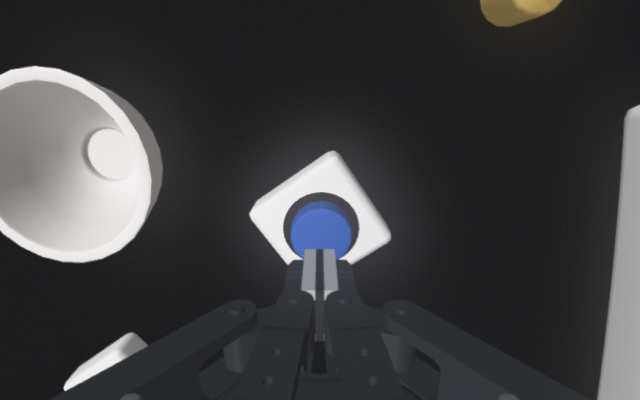

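The fingertips are over the blue key on the white pad, at (320,228), and the mortar and weight are clear. Now to press as I did with green.

send_rows:
  increments:
    - [-0.8,0.8,12,0,0,0]
    - [0,0,12,0,0,0]
    - [0,0,6,0,0,0]
    - [0,0,2,0,0,0]
    - [0,0,0,0,0,0]

```text
time: 16.82
tool_pos: [459.0, -75.5, 20.0]
tcp_rot: [-180.0, -0.0, 163.8]
ft_force: [-0.2, -0.3, 0.3]
finger_gap: 0.1
grip_force: 0.0
```

send_rows:
  increments:
    - [0,0,2,0,0,0]
    - [0,0,2,0,0,0]
    - [0,0,2,0,0,0]
    - [0,0,1,0,0,0]
    - [0,0,0,0,0,0]

```text
time: 17.45
tool_pos: [459.4, -75.6, 13.3]
tcp_rot: [180.0, 0.0, 163.8]
ft_force: [1.1, 0.4, 1.8]
finger_gap: 0.2
grip_force: 1.0
```

send_rows:
  increments:
    - [0,0,1,0,0,0]
    - [0,0,1,0,0,0]
    - [0,0,1,0,0,0]
    - [0,0,0,0,0,0]
    - [0,0,0,0,0,0]

```text
time: 18.08
tool_pos: [459.2, -75.5, 10.2]
tcp_rot: [-180.0, 0.0, 163.8]
ft_force: [2.5, -0.2, 2.3]
finger_gap: -0.0
grip_force: 1.1
```

send_rows:
  increments:
    - [0,0,1,0,0,0]
    - [0,0,0.7,0,0,0]
    - [0,0,0,0,0,0]
    - [0,0,0,0,0,0]

```text
time: 18.58
tool_pos: [459.2, -75.5, 8.6]
tcp_rot: [-180.0, 0.0, 163.8]
ft_force: [1.2, -0.5, 5.5]
finger_gap: 0.3
grip_force: 2.6
```

The force is 5.5 N, as it was for green. One last small push, then retract and check.

send_rows:
  increments:
    - [0,0,0.6,0,0,0]
    - [0,0,0,0,0,0]
    - [0,0,0,0,0,0]

```text
time: 18.95
tool_pos: [459.2, -75.5, 8.1]
tcp_rot: [-180.0, 0.0, 163.8]
ft_force: [0.3, 0.6, 6.3]
finger_gap: -0.3
grip_force: 3.1
```

send_rows:
  increments:
    - [0,0,-4,0,0,0]
    - [0,0,-10,0,0,0]
    - [0,0,-25,0,0,0]
    - [0,0,-40,0,0,0]
    - [0,0,-40,0,0,0]

```text
time: 19.58
tool_pos: [458.0, -75.2, 127.7]
tcp_rot: [-180.0, -0.1, 163.8]
ft_force: [0.6, 0.7, 1.2]
finger_gap: 0.4
grip_force: 0.0
```

send_rows:
  increments:
    - [0,0,-30,0,0,0]
    - [15,50,-10,0,0,0]
    - [15,50,0,0,0,0]
    - [0,0,0,0,0,0]
    - [0,0,0,0,0,0]

```text
time: 20.2
tool_pos: [457.7, 28.8, 166.6]
tcp_rot: [-180.0, -0.0, 163.9]
ft_force: [0.7, -0.2, 0.1]
finger_gap: -0.5
grip_force: 0.0
```

```bash
python3 -W ignore -c "
from h import *; go(459,-75.3,20)
t=r.snapshot('top');cv2.imwrite('pics/top1.png',t['img'])
for n,s in (('top',t),('scene',r.snapshot('scene'))):
  for b in blobs(s): 
    if b[0] in('green','blue','red0'): print(n,b[0],b[1],b[2],PD(s,b[1]).round(1))
print(PD(t,(209,164)))
"
```

```text
20.2 [457.7  28.8 166.6] [-1.7996e+02 -4.0000e-02  1.6386e+02] F [ 0.75 -0.23  0.08] gap -0.5 delta [-30.3 -99.5 146.7]
top red0 [408.7 192.6] [401, 185, 16, 16, 201] [ 549.8 -259.4   40.2]
top green [336.8 158.6] [329, 151, 16, 16, 199] [629.9 -91.6  35.5]
top green [193.6 218.8] [186, 213, 17, 13, 191] [487.7 237.4  65.4]
top blue [ 35.3 101.1] [10, 88, 52, 27, 829] [759.3 608.7  83.5]
top blue [311.5 105.7] [304, 98, 16, 17, 214] [754.6 -31.9  40.9]
top blue [329.7 231.5] [322, 224, 16, 16, 210] [458.8 -75.1  34.6]
top blue [447.2 268.4] [439, 261, 17, 16, 220] [ 373.8 -347.6   41.9]
top blue [ 50.1 384.9] [30, 368, 38, 32, 792] [ 90.5 590.5  24.7]
scene red0 [238.3 181.3] [231, 175, 15, 14, 162] [ 555.7 -255.    41. ]
scene green [272.5 235.3] [264, 229, 18, 14, 199] [633.2 -90.2  34.2]
scene green [433.  245.1] [411, 230, 45, 32, 526] [487.3 213.   63.9]
scene blue [581.5   9.7] [566, 2, 32, 16, 357] [-938.7  301.4   87.9]
scene blue [256.4 130.8] [250, 125, 14, 12, 133] [ 379.6 -343.6   40.3]
scene blue [624.6 187.7] [604, 149, 36, 79, 1427] [ 20.8 557.   22.3]
scene blue [321.4 190.4] [314, 185, 16, 12, 153] [463.9 -72.9  34.6]
scene blue [256.9 293.2] [247, 284, 21, 20, 316] [759.9 -28.7  41.2]
[611.78575485 198.87930824  84.96049659]
```

View pics/top1.png

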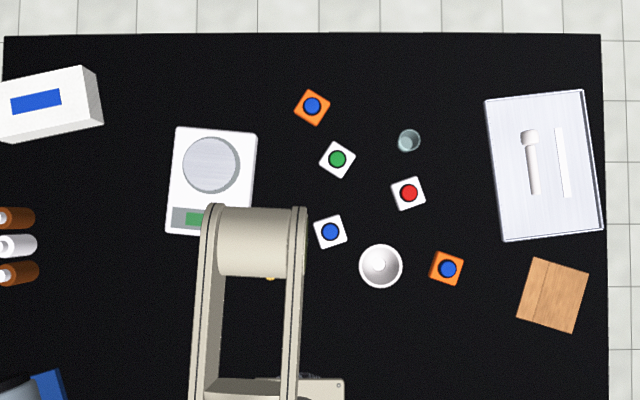

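The final view shows green (337,159) and blue (330,231) down at about 35 mm and the pan (209,164) up at 85 mm. Red (409,193) and the other pads are unchanged, and the arm is clear. Handing in.

```bash
python3 -c "from bench import r; print(r.hand_in())"
```

```text
the job is handed in; nothing more can be done
None
```

I pressed the green key down, pressed the pan 5 mm and let it spring back, then pressed the blue key down; the highest force I read was 6.4 N, red was left alone, and I handed the job in at about 20 s.

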